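Widen the roller cradle one hole and lay the platen roller in it

TASK

The roller cradle is set too narrow for the platen roller on the bench: squeeze its snap button flush, slide the sliding half gently outward to the next, wider hole until the button springs out there, and prove the lock with a steady tug further outward of about 10 N (one kilo) for half a second, never loading the button with more than 20 N. Then lay the roller in the cradle, rubber between the two end plates and a shaft end down between the pair of bearings on each plate, and leave it at rest there. Do not disturb the brush, the squeeze bottle or the screwdriver.

Things in the scene. Friction and masses are not known exactly. Their poses are not given: they have to be found in the camera images.
- cradle: fixed half of the roller cradle; heavy, does not move. Origin on the bench straight below the snap button; y along the tube toward the sliding half, z up, x square to the tube, away from the button face. Dark foot (72 x 40 x 12 mm, y -104 to -64 mm), aluminium end plate (48 mm wide, 6 thick, inner face y = -66 mm), steel inner tube (21.5 mm square, axis z = 40 mm) up to y = +14 mm
- fixed_bearings (a point): on the fixed end plate, midway between its two 19 mm ball bearings, which stand side by side on the plate's outer face: centres 11 mm to either side of this point in x, 7 mm thick in y. 72 mm above the bench; highest point 81.5 mm. An 8 mm shaft laid in the nip between them has its axis 79.8 mm above the bench
- sleeve: sliding half: 26 mm square aluminium tube over the inner tube (axis z = 40 mm) with foot, plate and bearings mirroring the fixed half. Axes as cradle and origin the same in the starting hole: its y in that frame is the distance slid, + = wider. Tube from its y -38 mm (mouth) to +39 mm (inner face of its plate). Slides along y only, 1 to 2 N friction. One hole = 25 mm (play +-1.5)
- sliding_bearings (a point): on the sliding end plate, midway between its two bearings; like fixed_bearings, mirrored (bearings on the outer, +y face). Moves with the sliding half: 124 mm from fixed_bearings at the start, 149 mm when one hole wider
- start_hole (a point): centre of the hole in the outer tube's -x face where the button stands at the start (11 mm hole, 1.6 mm wall); moves with the sliding half. Grip the tube here, pads on the -x and +x faces, 40 mm above the bench: that squeezes the button flush, and the same grip can then slide the tube, staying over this hole. Face to face 26 mm, over the button 31 mm
- next_hole (a point): centre of the next, wider hole, 25 mm from start_hole toward the fixed half (a third hole 25 mm the other way is narrower). With the button flush, a pull of 4 to 10 N rides the hole edge over its nose; it then runs under the wall with 1 to 3 N drag until this hole comes, draws the tube the last 3 mm, jumps out and stops the tube hard. A tug then loads the button by the pull less 1 to 2 N friction
- snap_button: spring snap button in the inner tube: 8 mm steel pin with a ball nose, standing 5 mm out of the outer tube's -x face, 40 mm above the bench. Origin at the nose tip: x in cradle is -18 mm when out, -13 mm when flush with the outer tube, about -11.4 mm while it runs under the wall. It moves along x only; spring about 3 N at first, 5 N when flush
- roller: platen roller: black rubber 16 mm in diameter, 120 mm long, on an 8 mm steel shaft that stands out 24 mm at the plain end and 31 mm at the other, which ends in a small white gear (16 mm across). Origin on the axis at the middle of the rubber; y along the axis toward the gear. Lies on the bench, axis 8 mm up; 0.08 to 0.17 kg. Either end may go to either side
- roller_seat (a point): where the roller's origin comes to lie: mid way between the two end plates once the cradle is one hole wider (130 mm between the plates, 5 mm free at each end of the rubber), 79.8 mm above the bench, axis along y of cradle
- esd_brush: bystander: flat black anti-static brush, 36 x 146 x 9 mm, lying near the front edge; origin under its middle
- solvent_bottle: bystander: white squeeze bottle with a red bent spout, 50 mm across, 170 mm tall, standing behind the cradle; origin under its middle
- screwdriver_red: bystander: red-handled screwdriver, 172 mm long, 24 mm handle, lying beyond the roller; origin under its middle
Things that resemble listed ones, but are neither listed nor needed, are in the scene too. Of the things that look like the roller, the largest one is meant.

How it is judged:
By the outcome, as a careful person would: the job done as asked, in the order asked, and still so for the second after the job is handed in, with the robot touching nothing.
It also fails if it takes over 67 s, if anything falls off the work surface, if the arm or the gripper's body presses on something with over 40 N, if the wrist force passes 120 N, or if a joint passes its speed limit or range.

ROBOT

A 6-joint arm with a two-finger parallel gripper is mounted at the origin on a cart in front of the work surface, level with it; the furniture and walls round the work are solid. World frame = base frame: x ahead of the robot, y to its left, z up, the work surface at z = 0. Lengths are in mm, angles in degrees, forces in N, time in s.
With the tool pointing down it reaches from about 300 to 850 mm from the base axis. Payload 4.2 kg.
Tool frame: the origin (TCP) lies at the very end of the fingers, on their centre line; the grasp point (between the pads) lies 19 mm behind it; z points along the fingers, y is the line along which they close (so a half turn about z gives the same grasp; the last joint's range is limited). The gripper opens to 91 mm and grips with 3 to 60 N. Pads are 32 mm wide; open, the fingers measure 118 mm over their backs; the gripper's body (76 mm by 178 mm) begins 60 mm behind the grasp point.
Start: joints at [72.135, 18.312, 89.639, -0, 72.044, -1.146], TCP at [165.416, 550.709, 213.976] pointing down, gripper open.
Joint ranges: [-177.97, 177.97], [-48.28, 115.42], [12.27, 149.76], [-77.06, 257.06], [2.81, 150.46], [-146.56, 146.56]. Speed limits (degrees/s): [147.25, 147.25, 180, 180, 180, 180].

INTERFACE

Orientations are given as [roll, pitch, yaw] about the fixed x, y, z axes, in that order (R = Rz(yaw) Ry(pitch) Rx(roll)).
In Python, from workcell import env, eyes gives the robot as it stands.
- The arm moves only by the tool send_rows, never from a script. Its argument "targets" is text: rows parted by semicolons, each of 7 numbers parted by spaces: the shift along the tool's x, y, z in m, then the turn, a rotation vector about the tool's x, y, z in degrees, then the opening in per cent of the stroke, from 0 (shut) to 100 (fully open). A call has 1 to 12 rows; each row is the pose to reach, as a shift and turn from the pose commanded when the call began, along the tool's axes at that moment; what a row does not reach only later rows make up. A row lasts 1/12 s, in which the tool goes at most 41.7 mm and 7.16 degrees, less where a joint would pass 70% of its speed; a pose out of reach is approached as far as the arm can. A call with a gripper value outside its range is refused whole. The fingers move at their own pace and stop on an object; "grip_force" is the grip in N (left out, the last holds). Time passes only in rows, so rows that repeat a pose let the fingers close. It gives the time, the measured TCP pose, the force, the opening and the grip force at its end, in the units of the state.
- env.state(): the state, without advancing time (a new reading comes with each control period).
- eyes.grab_frame(name): name is "side" or "top" or "wrist"; returns a dict with "image" (384x512x3 uint8, blue, green, red), "fovy" (degrees; the focal length in pixels is half the picture's height over the tangent of half this angle, whatever the lens; pixels are square), "cx", "cy" (the principal point, pixels), "eye" and "attitude" of the camera in the world. Camera axes: x right, y up, looking along -z (the intrinsics and any distortion apply to the point x, -y, -z); pixel columns grow to the right and rows downward; lengths in mm; the calibration is good to about 2 mm. A picture is of the moment at which its call begins. There is no depth.
- env.job_done(): hands the job in; it is judged then, once.
The state is a dict: "time_s": time; "qpos": joint angles; "qvel": joint speeds; "effort": joint torques, N m; "ee_pos": TCP position; "ee_rot": TCP orientation; "force": force on the tool from outside, world axes, zero at the start; "torque": the same for the moment, N m; "gripper_width": finger opening in mm; "gripper_force": force on a finger pad.
Only numpy, scipy, OpenCV 4.12 (cv2) and the standard library are available. Lean on these libraries where they do the work, as an engineer would, in place of code of your own. Each camera call takes 0.05 s, during which the arm holds its last target. There are 200 camera calls.

## Working session

There is one attempt and no reset: what is moved stays moved. The work goes in short steps, Python scripts to look and compute and a tool call to move; the robot and the scene stay as the last step left them, time stands still between calls to the robot, and variables do not carry over. Pictures are saved under pics/ and viewed, at most 13 in all, crops included, and the job is handed in when it is done.

Besides the shell and the picture viewer there is one more tool, called after "Request:" by a JSON object that holds its "api" and its "payload". send_rows: Moves the arm, as the interface text tells. Its arguments: {"type":"object","properties":{"targets":{"type":"string"},"grip_force":{"type":"number"}},"required":["targets"]}

```bash
ls; mkdir -p pics
python3 - <<'E'
from workcell import env, eyes
import cv2
s=env.state()
for k in ("time_s","ee_pos","ee_rot","force","gripper_width"): print(k,s[k])
for n in ("side","top","wrist"):
    f=eyes.grab_frame(n); cv2.imwrite(f"pics/{n}0.png",f["image"])
    print(n,{k:v for k,v in f.items() if k!="image"})
E
```

```text
pics
time_s 0.0
ee_pos [165.27418061 550.18873227 213.1137868 ]
ee_rot [-1.79896481e+02 -1.73337922e-04  1.63280539e+02]
force [-0.53258826 -0.93556233 -0.19935957]
gripper_width 91.46621804915014
side {'fovy': 53.301701943945346, 'cx': 258.96872071033727, 'cy': 192.85475486684317, 'eye': array([ 376.07222719, -701.53150855,  657.58397046]), 'attitude': array([ 49.75855709,  -0.55048733, -11.12636152])}
top {'fovy': 43.63878147430069, 'cx': 253.74243247302613, 'cy': 196.26260908899297, 'eye': array([ 298.30796464,  -15.7692442 , 1247.68458923]), 'attitude': array([ 10.85699661,  -1.82132685, -88.40578674])}
wrist {'fovy': 63.26327598710758, 'cx': 249.18564147132744, 'cy': 195.92706781794766, 'eye': array([ 86.05673671, 574.27440338, 384.90958485]), 'attitude': array([-16.95725432,   0.1101337 ,  73.24403608])}
```

```bash
python3 -c "
import cv2,numpy as np
a=[cv2.imread(f'pics/{n}0.png') for n in('top','side')]
for n,i in zip(('top','side'),a): cv2.imwrite(f'pics/{n}0b.png',cv2.resize(i,(768,576),interpolation=cv2.INTER_CUBIC))"
```

```text
(no output)
```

View pics/top0b.png

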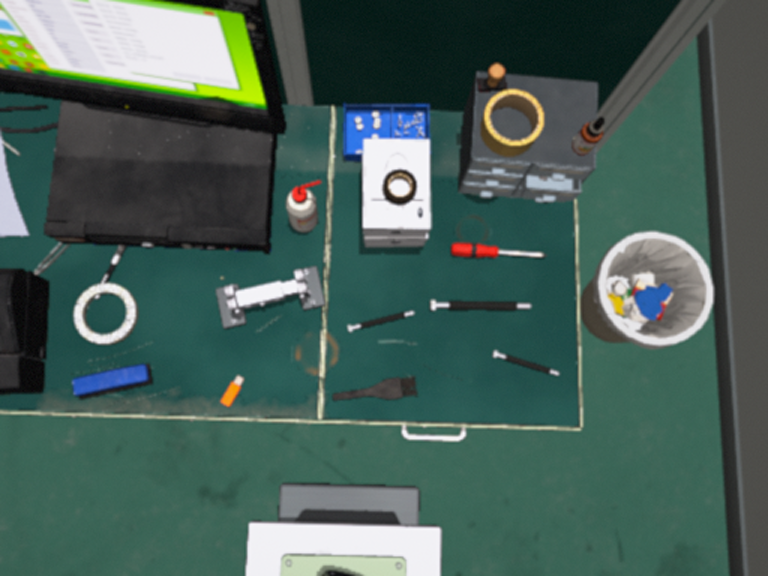

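View pics/side0b.png

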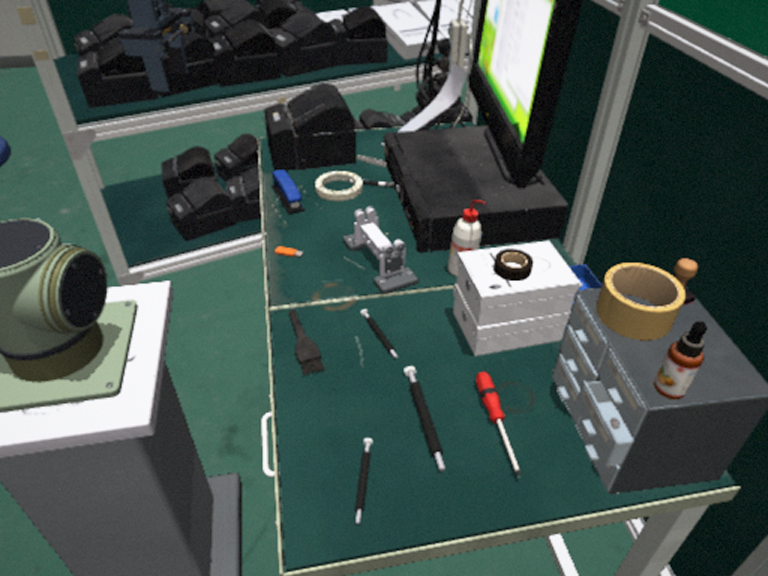

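The top view shows the cradle around (270,297)/1.5 px and the roller from (434,305) (gear, left) to (527,306)/1.5. The bottle stands behind the cradle at (302,208)/1.5. The side view agrees. Next I'll write the helper and get first positions.

```bash
cat > h.py <<'E'
import numpy as np, cv2
from scipy.spatial.transform import Rotation as Ro
def R(a): return Ro.from_euler('xyz',a,degrees=True).as_matrix()
def ray(f,px):
    u,v=px; F=192/np.tan(np.radians(f["fovy"]/2))
    d=R(f["attitude"])@np.array([(u-f["cx"])/F,-(v-f["cy"])/F,-1]); return np.array(f["eye"]),d
def onz(f,px,z):
    e,d=ray(f,px); return e+d*(z-e[2])/d[2]
def proj(f,p):
    F=192/np.tan(np.radians(f["fovy"]/2)); q=R(f["attitude"]).T@(np.array(p)-f["eye"])
    return np.array([f["cx"]-F*q[0]/q[2], f["cy"]+F*q[1]/q[2]])
def tri(f1,p1,f2,p2):
    e1,d1=ray(f1,p1);e2,d2=ray(f2,p2)
    d1=d1/np.linalg.norm(d1);d2=d2/np.linalg.norm(d2)
    t=np.linalg.lstsq(np.c_[d1,-d2],e2-e1,rcond=None)[0]
    a=e1+d1*t[0];b=e2+d2*t[1]; return (a+b)/2,np.linalg.norm(a-b)
def tool(st,p):  # world shift vector -> tool axes
    return R(st["ee_rot"]).T@np.array(p)
E
python3 - <<'E'
from workcell import env, eyes
from h import *
f=eyes.grab_frame("top"); g=eyes.grab_frame("side")
im=lambda p:(p[0]/1.5,p[1]/1.5)
for n,p,z in [("rgear",(434,305),8),("rend",(529,306),8),("cradL",(234,300),70),("cradR",(306,283),70),("tube mid",(268,294),53),("bottle",(302,208),100),("brush0",(333,396),5),("brush1",(416,386),5),("drv0",(452,250),10),("drv1",(543,255),5)]:
    print(n,onz(f,im(p),z).round(1))
print(onz(g,im((409,371)),8).round(1),onz(g,im((441,466)),8).round(1))
big=cv2.resize(f["image"][170:230,130:230],(800,480),interpolation=cv2.INTER_CUBIC)
cv2.imwrite("pics/c1.png",big)
print(env.state()["time_s"])
E
```

```text
rgear [ 521.4 -142.8    8. ]
rend [ 525.3 -310.6    8. ]
cradL [507.6 195.4  70. ]
cradR [540.4  78.   70. ]
tube mid [522.8 142.2  53. ]
bottle [660.8  88.2 100. ]
brush0 [358.2  27.9   5. ]
brush1 [ 379.4 -114.     5. ]
drv0 [ 621.5 -173.3   10. ]
drv1 [ 619.5 -337.6    5. ]
[ 524.  -141.4    8. ] [ 528.9 -307.1    8. ]
0.25
```

View pics/c1.png

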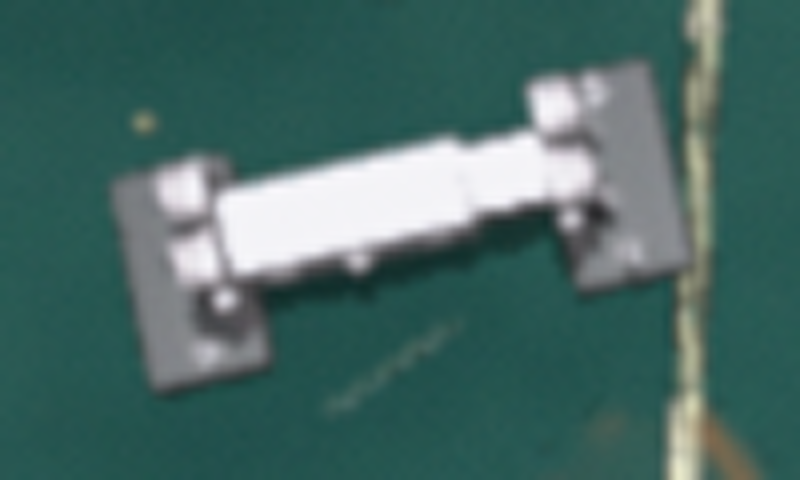

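The crop shows the sleeve on the left, toward world +y. The button is at crop (358,262) on the robot-facing side, and the inner tube is at the right. Cradle yaw is about 15.6°, so tool yaw should be about 105.6°. Next I'll move above it and look closer.

Run:
```python
from workcell import env
from h import *
s=env.state(); print(tool(s,np.array([518,140,200])-s["ee_pos"]).round(1))
```

```text
[-455.9 -291.7   13.8]
```

Request:
{"api": "send_rows", "payload": {"targets": "-0.04 -0.025 0 0 0 5 100;-0.076 -0.049 0 0 0 10 100;-0.114 -0.073 0 0 0 15 100;-0.152 -0.097 0 0 0 20 100;-0.19 -0.121 0 0 0 25 100;-0.228 -0.146 0 0 0 30 100;-0.266 -0.17 0 0 0 35 100;-0.304 -0.194 0 0 0 40 100;-0.342 -0.219 0 0 0 45 100;-0.38 -0.243 0 0 0 50 100;-0.418 -0.268 0 0 0 54 100;-0.456 -0.292 0 0 0 57.7 100"}}

```text
time_s: 1.25
ee_pos: [492.0, 169.5, 214.1]
ee_rot: [180.0, -0.0, 105.4]
force: [-0.2, 0.9, 1.2]
gripper_width: 91.2
gripper_force: 0.0
```

Request:
{"api": "send_rows", "payload": {"targets": "0 0 0 0 0 0 100;0 0 0 0 0 0 100;0 0 0 0 0 0 100"}}

```text
time_s: 1.5
ee_pos: [490.6, 171.4, 213.7]
ee_rot: [-179.9, -0.0, 105.6]
force: [0.1, 1.1, -0.5]
gripper_width: 91.5
gripper_force: 0.0
```

Run:
```python
from workcell import env,eyes
import cv2,pickle
s=env.state(); print(s["time_s"],s["ee_pos"],s["ee_rot"],s["force"])
f=eyes.grab_frame("wrist"); pickle.dump((f,s),open("w1.pkl","wb"))
cv2.imwrite("pics/w1.png",cv2.resize(f["image"],(768,576),interpolation=cv2.INTER_CUBIC))
```

```text
1.5 [490.62020817 171.42698446 213.67325426] [-1.79942995e+02 -3.90150425e-02  1.05567955e+02] [ 0.11739355  1.07074881 -0.54070597]
```

View pics/w1.png

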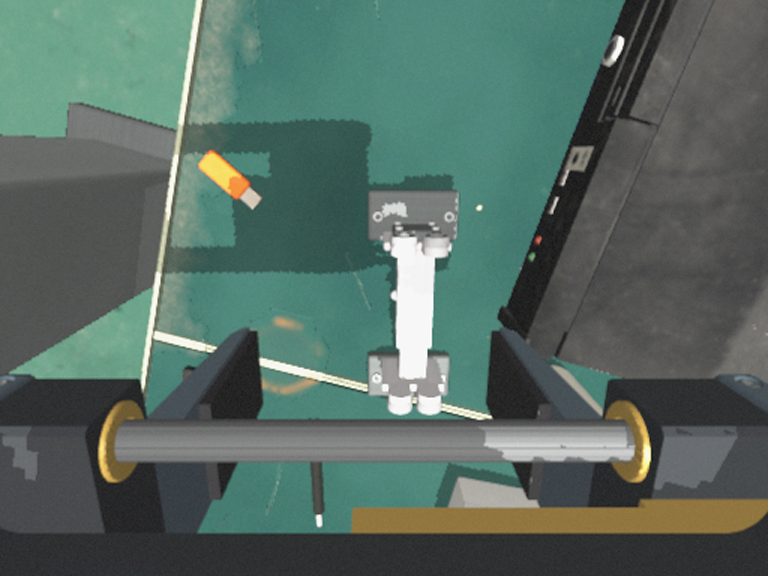

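The wrist view shows the button at about (392,295)/1.5 and the sleeve tube top between columns 397 and 434 (/1.5). The sleeve foot's outer corners are at (369,192) and (458,192), and the fixed foot's inner corners are near (369,352) and (448,352).

Run:
```python
from h import *; import pickle
f,s=pickle.load(open("w1.pkl","rb"))
P={}
for n,p,z in [("btn",(391,295),40),("sf outer L",(369,192),12),("sf outer R",(458,192),12),("tubeL far",(397,252),53),("tubeR far",(434,252),53),("tubeL near",(397,346),53),("tubeR near",(431,346),53),("ff L",(369,352),12),("ff R",(448,352),12)]:
    P[n]=onz(f,(p[0]/1.5,p[1]/1.5),z); print(n,P[n].round(1))
for a,b in [("sf outer L","sf outer R"),("tubeL far","tubeR far"),("tubeL near","tubeR near"),("ff L","ff R")]:
    d=(P[b]-P[a])[:2]; print(a,np.linalg.norm(d).round(1),np.degrees(np.arctan2(d[1],d[0])).round(1))
# lower-tube-side segmentation
g=cv2.cvtColor(f["image"],cv2.COLOR_BGR2GRAY)
print(g[190:204:2,255:300:1])
import sys
```

```text
btn [509.5 152.4  40. ]
sf outer L [472.8 220.8  12. ]
sf outer R [539.9 239.5  12. ]
tubeL far [503.1 188.5  53. ]
tubeR far [528.9 195.7  53. ]
tubeL near [523.9 117.9  53. ]
tubeR near [549.  124.9  53. ]
ff L [508.8  89.5  12. ]
ff R [574.9 107.9  12. ]
sf outer L 69.7 15.5
tubeL far 26.8 15.5
tubeL near 26.2 15.6
ff L 68.5 15.6
[[105 107 105 103 107  99  71  72  79 124 234 247 245 245 244 244 243 244
  244 244 243 243 243 244 243 243 244 243 243 243 243 244 244 235 143 113
  111 113 113 113 116 114 113 111 114]
 [102 103 105 105  98  73  71  72  85 141 244 247 247 247 247 247 247 247
  247 247 243 243 243 243 243 244 244 243 242 242 244 244 243 235 144 111
  115 110 113 112 113 115 112 111 114]
 [105 108 105 106  99  89 139 201 215 191 245 247 247 247 247 247 247 247
  247 247 247 243 243 243 243 243 244 243 243 243 244 244 244 232 129 115
  112 110 113 113 115 113 114 115 115]
 [106 106 106 107 103 156 233 246 246 223 245 247 247 247 247 247 247 247
  247 247 247 247 247 247 247 247 247 243 247 247 247 247 247 246 117 113
  110 110 113 113 113 114 113 114 112]
 [106 104 107 103  95 127 223 245 244 242 246 247 247 247 247 247 247 247
  247 247 247 247 247 247 247 247 247 247 247 247 247 247 247 247 113 112
  114 113 113 115 113 114 113 113 113]
 [104 106 105 104  87  73  79 116 154 206 247 247 247 247 247 247 247 247
  247 247 247 247 247 247 247 247 247 247 247 247 247 247 247 247 114 114
  115 112 114 115 117 114 113 112 113]
 [106 101 105 106 101  86  72  72  83 177 247 247 247 247 247 247 247 247
  247 247 247 247 247 247 247 247 247 247 247 247 247 247 247 244 114 113
  111 112 116 113 115 114 116 116 115]]
```

Sizes check out: tube 26 mm, mouth 37 mm from the button, yaw about 15.7°. The hole axis point is about (526.5,157.3). I'll go above it first and check.

Request:
{"api": "send_rows", "payload": {"targets": "-0.012 0.015 0.03 0 0 0 100;-0.023 0.031 0.06 0 0 0 100;-0.023 0.031 0.09 0 0 0 100;-0.023 0.031 0.114 0 0 -0.2 100;-0.023 0.031 0.114 0 0 -0.2 100;-0.023 0.031 0.114 0 0 -0.2 100"}}

```text
time_s: 2.05
ee_pos: [525.8, 158.6, 99.4]
ee_rot: [-179.8, -0.0, 105.9]
force: [0.1, 0.3, 0.3]
gripper_width: 91.2
gripper_force: 0.0
```

Run:
```python
from workcell import env,eyes
from h import *
s=env.state(); print(s["time_s"],s["ee_pos"],s["ee_rot"],s["force"])
f=eyes.grab_frame("wrist"); a=proj(f,[509.5,152.4,40]); print(a)
im=f["image"]; cv2.imwrite("pics/w2.png",cv2.resize(im,(768,576)))
```

```text
2.05 [525.76596153 158.64326975  99.41560868] [-1.79847485e+02 -1.55349269e-02  1.05911098e+02] [0.1461257  0.27500453 0.34451321]
[227.34548453 212.70151077]
```

View pics/w2.png

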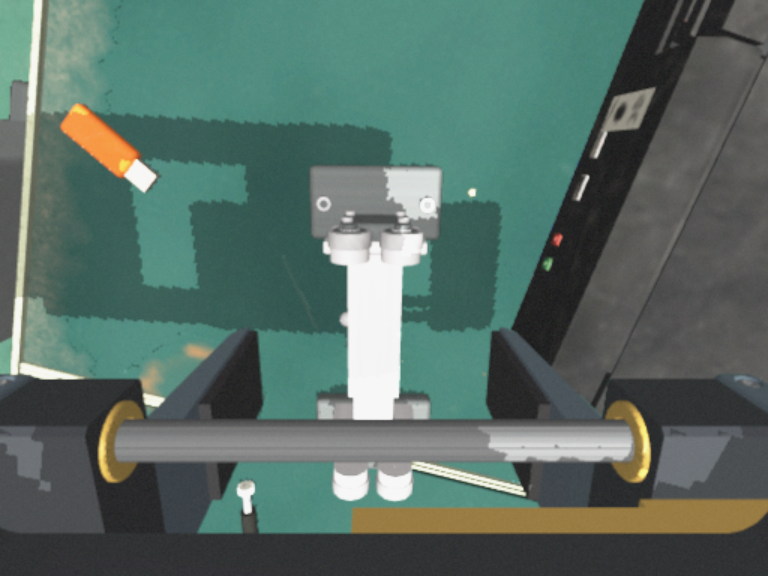

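The button appears at (344,320)/1.5, about 1 mm from the prediction, and the tube is centred between the fingers at column 374. I'll descend and grip.

Request:
{"api": "send_rows", "payload": {"targets": "-0.001 0 0.02 0 0 0 100;-0.001 0 0.04 0 0 0 100;-0.001 0 0.06 0 0 0 100;-0.001 0 0.078 0 0 0 100;-0.001 0 0.078 0 0 0 60;-0.001 0 0.078 0 0 0 45;-0.001 0 0.078 0 0 0 40;-0.001 0 0.078 0 0 0 40", "grip_force": 25}}

```text
time_s: 2.77
ee_pos: [528.9, 157.2, 24.0]
ee_rot: [179.8, -0.0, 105.8]
force: [0.9, -0.4, -0.2]
gripper_width: 67.5
gripper_force: 0.0
```

Request:
{"api": "send_rows", "payload": {"targets": "0 0 0 0 0 0 30;0 0 0 0 0 0 20;0 0 0 0 0 0 0;0 0 0 0 0 0 0;0 0 0 0 0 0 0;0 0 0 0 0 0 0", "grip_force": 25}}

```text
time_s: 3.27
ee_pos: [525.8, 156.1, 21.7]
ee_rot: [-179.8, -0.0, 105.8]
force: [-3.8, -1.4, 3.7]
gripper_width: 26.8
gripper_force: 2.1
```

Request:
{"api": "send_rows", "payload": {"targets": "0 0 0 0 0 0 0;0 0 0 0 0 0 0;0 0 0 0 0 0 0;0 0 0 0 0 0 0"}}

```text
time_s: 3.6
ee_pos: [526.3, 156.2, 21.7]
ee_rot: [-179.9, -0.0, 105.7]
force: [-3.8, -2.3, 3.4]
gripper_width: 26.0
gripper_force: 25.0
```

Flush at 26.0 mm. I'll slide gently.

Request:
{"api": "send_rows", "payload": {"targets": "0.0004 0 0 0 0 0 0;0.0008 0 0 0 0 0 0;0.0012 0 0 0 0 0 0;0.0016 0 0 0 0 0 0;0.002 0 0 0 0 0 0;0.0024 0 0 0 0 0 0;0.0028 0 0 0 0 0 0;0.0032 0 0 0 0 0 0;0.0036 0 0 0 0 0 0;0.004 0 0 0 0 0 0;0.0045 0 0 0 0 0 0;0.005 0 0 0 0 0 0"}}

```text
time_s: 4.6
ee_pos: [525.3, 159.6, 21.7]
ee_rot: [-179.9, 0.1, 105.8]
force: [-3.9, -9.0, 2.4]
gripper_width: 25.7
gripper_force: 25.0
```

Request:
{"api": "send_rows", "payload": {"targets": "0.001 0 0 0 0 0 0;0.002 0 0 0 0 0 0;0.003 0 0 0 0 0 0;0.004 0 0 0 0 0 0;0.005 0 0 0 0 0 0;0.005 0 0 0 0 0 0"}}

```text
time_s: 5.1
ee_pos: [523.7, 165.5, 21.7]
ee_rot: [-179.9, 0.0, 105.7]
force: [-4.2, -3.1, 2.5]
gripper_width: 25.8
gripper_force: 25.0
```

Request:
{"api": "send_rows", "payload": {"targets": "0.001 0 0 0 0 0 0;0.002 0 0 0 0 0 0;0.003 0 0 0 0 0 0;0.004 0 0 0 0 0 0;0.005 0 0 0 0 0 0;0.006 0 0 0 0 0 0;0.007 0 0 0 0 0 0;0.008 0 0 0 0 0 0;0.009 0 0 0 0 0 0;0.0095 0 0 0 0 0 0;0.01 0 0 0 0 0 0;0.01 0 0 0 0 0 0"}}

```text
time_s: 6.1
ee_pos: [521.1, 175.2, 21.7]
ee_rot: [-179.9, 0.0, 105.7]
force: [-4.0, -1.9, 3.1]
gripper_width: 26.3
gripper_force: 25.0
```

Request:
{"api": "send_rows", "payload": {"targets": "0.0003 0 0 0 0 0 0;0.0006 0 0 0 0 0 0;0.0009 0 0 0 0 0 0;0.0012 0 0 0 0 0 0;0.0015 0 0 0 0 0 0;0.0018 0 0 0 0 0 0;0.002 0 0 0 0 0 0;0.002 0 0 0 0 0 0"}}

```text
time_s: 6.77
ee_pos: [520.3, 177.9, 21.7]
ee_rot: [-179.9, -0.1, 105.7]
force: [-5.9, -0.4, 3.0]
gripper_width: 25.9
gripper_force: 25.0
```

Request:
{"api": "send_rows", "payload": {"targets": "0.0003 0 0 0 0 0 0;0.0006 0 0 0 0 0 0;0.0009 0 0 0 0 0 0;0.001 0 0 0 0 0 0;0.001 0 0 0 0 0 0"}}

```text
time_s: 7.18
ee_pos: [520.1, 178.8, 21.7]
ee_rot: [-179.9, -0.0, 105.7]
force: [-4.5, 0.4, 2.2]
gripper_width: 25.9
gripper_force: 25.0
```

Request:
{"api": "send_rows", "payload": {"targets": "0.0003 0 0 0 0 0 0;0.0006 0 0 0 0 0 0;0.001 0 0 0 0 0 0;0.001 0 0 0 0 0 0"}}

```text
time_s: 7.52
ee_pos: [519.9, 179.4, 21.7]
ee_rot: [-179.9, -0.0, 105.8]
force: [-4.5, -1.1, 1.8]
gripper_width: 26.2
gripper_force: 25.0
```

Request:
{"api": "send_rows", "payload": {"targets": "0.0003 0 0 0 0 0 0;0.0006 0 0 0 0 0 0;0.001 0 0 0 0 0 0;0.001 0 0 0 0 0 0"}}

```text
time_s: 7.85
ee_pos: [519.7, 180.3, 21.7]
ee_rot: [-179.9, 0.0, 105.7]
force: [-4.1, -2.7, 1.8]
gripper_width: 26.0
gripper_force: 25.0
```

Request:
{"api": "send_rows", "payload": {"targets": "0.0003 0 0 0 0 0 0;0.0006 0 0 0 0 0 0;0.001 0 0 0 0 0 0;0.001 0 0 0 0 0 0"}}

```text
time_s: 8.18
ee_pos: [519.4, 181.2, 21.7]
ee_rot: [-179.9, 0.0, 105.8]
force: [-3.9, -2.1, 3.5]
gripper_width: 26.3
gripper_force: 25.0
```

Request:
{"api": "send_rows", "payload": {"targets": "0.0003 0 0 0 0 0 0;0.0006 0 0 0 0 0 0;0.0006 0 0 0 0 0 0"}}

```text
time_s: 8.43
ee_pos: [519.3, 181.8, 21.7]
ee_rot: [-179.9, 0.0, 105.8]
force: [-4.0, -2.6, 2.0]
gripper_width: 26.2
gripper_force: 25.0
```

Request:
{"api": "send_rows", "payload": {"targets": "0.0003 0 0 0 0 0 0;0.0006 0 0 0 0 0 0;0.0006 0 0 0 0 0 0"}}

```text
time_s: 8.68
ee_pos: [519.1, 182.3, 21.7]
ee_rot: [-179.9, 0.0, 105.8]
force: [-5.1, -2.1, 2.3]
gripper_width: 26.0
gripper_force: 25.0
```

Run:
```python
from workcell import env,eyes
from h import *
s=env.state(); print(s["time_s"],s["ee_pos"],s["force"])
f=eyes.grab_frame("top"); w=eyes.grab_frame("wrist")
a=cv2.resize(f["image"][165:225,120:200],(800,600),interpolation=cv2.INTER_CUBIC)[:, :400]
b=cv2.resize(w["image"][130:280,165:315],(600,600),interpolation=cv2.INTER_CUBIC)
cv2.imwrite("pics/w3.png",b)
c=proj(w,[509.5,152.4,40]); print((c-[165,130])*4)
```

```text
8.6833 [519.14995977 182.25225608  21.6898406 ] [-5.06295646 -2.11945229  2.32051929]
[214.86381537 678.35962011]
```

View pics/w3.png

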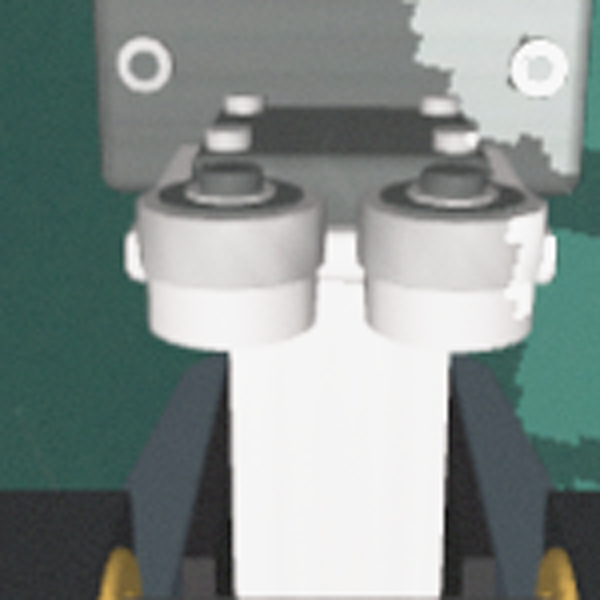

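The picture shows only the sleeve end and the fingers; the button is hidden. The spring pulled the tube along near 22–23 mm of travel, so the stop must be close. I'll creep on.

Request:
{"api": "send_rows", "payload": {"targets": "0.0003 0 0 0 0 0 0;0.0006 0 0 0 0 0 0;0.0006 0 0 0 0 0 0"}}

```text
time_s: 9.03
ee_pos: [519.1, 182.4, 21.7]
ee_rot: [-179.9, 0.0, 105.8]
force: [-3.7, -4.5, 2.6]
gripper_width: 26.2
gripper_force: 25.0
```

Request:
{"api": "send_rows", "payload": {"targets": "0.0003 0 0 0 0 0 0;0.0006 0 0 0 0 0 0;0.0006 0 0 0 0 0 0"}}

```text
time_s: 9.28
ee_pos: [519.1, 182.6, 21.7]
ee_rot: [-179.9, 0.1, 105.8]
force: [-3.9, -5.8, 2.2]
gripper_width: 25.9
gripper_force: 25.0
```

It's at the stop, with force rising. I'll raise the tug.

Request:
{"api": "send_rows", "payload": {"targets": "0.0004 0 0 0 0 0 0;0.0008 0 0 0 0 0 0;0.0012 0 0 0 0 0 0;0.0012 0 0 0 0 0 0"}}

```text
time_s: 9.62
ee_pos: [519.0, 182.9, 21.7]
ee_rot: [-179.9, 0.2, 105.8]
force: [-3.1, -10.3, 2.5]
gripper_width: 25.8
gripper_force: 25.0
```

Request:
{"api": "send_rows", "payload": {"targets": "0.0003 0 0 0 0 0 0;0.0006 0 0 0 0 0 0;0.0006 0 0 0 0 0 0"}}

```text
time_s: 9.87
ee_pos: [519.0, 183.0, 21.7]
ee_rot: [-179.9, 0.2, 105.8]
force: [-1.7, -11.5, 3.1]
gripper_width: 25.7
gripper_force: 25.0
```

Request:
{"api": "send_rows", "payload": {"targets": "0.0002 0 0 0 0 0 0;0.0004 0 0 0 0 0 0;0.0004 0 0 0 0 0 0;0.0004 0 0 0 0 0 0;0.0004 0 0 0 0 0 0;0.0004 0 0 0 0 0 0"}}

```text
time_s: 10.37
ee_pos: [518.9, 183.0, 21.7]
ee_rot: [-179.9, 0.2, 105.8]
force: [-1.3, -13.1, 2.0]
gripper_width: 25.4
gripper_force: 25.0
```

Request:
{"api": "send_rows", "payload": {"targets": "0 0 0 0 0 0 0;0 0 0 0 0 0 0;0 0 0 0 0 0 0;0 0 0 0 0 0 0;0 0 0 0 0 0 0"}}

```text
time_s: 10.78
ee_pos: [518.9, 183.0, 21.7]
ee_rot: [-179.9, 0.2, 105.8]
force: [-1.7, -13.2, 3.1]
gripper_width: 25.9
gripper_force: 25.0
```

The axial tug read about 12 N (about 10.5 N on the button) for more than 0.7 s. I'll relax, release and rise.

Request:
{"api": "send_rows", "payload": {"targets": "-0.0008 0 0 0 0 0 0;-0.0016 0 0 0 0 0 0;-0.0026 0 0 0 0 0 0;-0.003 0 0 0 0 0 0;-0.003 0 0 0 0 0 50;-0.003 0 0 0 0 0 100;-0.003 0 0 0 0 0 100;-0.003 0 0 0 0 0 100;-0.003 0 0 0 0 0 100;-0.003 0 0 0 0 0 100"}}

```text
time_s: 11.62
ee_pos: [520.3, 183.4, 22.0]
ee_rot: [180.0, -0.0, 105.8]
force: [-0.2, 0.5, 0.3]
gripper_width: 63.1
gripper_force: 0.0
```

Request:
{"api": "send_rows", "payload": {"targets": "0 0 -0.03 0 0 0 100;0 0 -0.065 0 0 0 100;0 0 -0.1 0 0 0 100;0 0 -0.14 0 0 0 100;0 0 -0.18 0 0 0 100;0 0 -0.18 0 0 0 100;0 0 -0.18 0 0 0 100;0 0 -0.18 0 0 0 100"}}

```text
time_s: 12.28
ee_pos: [519.4, 183.0, 201.4]
ee_rot: [-180.0, -0.0, 105.8]
force: [-0.1, -0.4, -0.9]
gripper_width: 91.7
gripper_force: 0.0
```

Run:
```python
from workcell import env,eyes
from h import *
s=env.state(); print(s["time_s"],s["ee_pos"],s["ee_rot"],s["force"])
w=eyes.grab_frame("wrist"); t=eyes.grab_frame("top"); sd=eyes.grab_frame("side")
import pickle; pickle.dump((w,t,sd,s),open("w4.pkl","wb"))
c=proj(w,[509.5,152.4,40]).astype(int); print(c)
b=cv2.resize(w["image"][100:300,190:390],(580,580),interpolation=cv2.INTER_CUBIC)
cv2.imwrite("pics/w4.png",b); print((c-[190,100])*2.9)
```

```text
12.2833 [519.40661027 182.98806609 201.43703065] [-1.79962107e+02 -2.05923500e-03  1.05787892e+02] [-0.05373094 -0.39660107 -0.91871442]
[233 202]
[124.7 295.8]
```

View pics/w4.png

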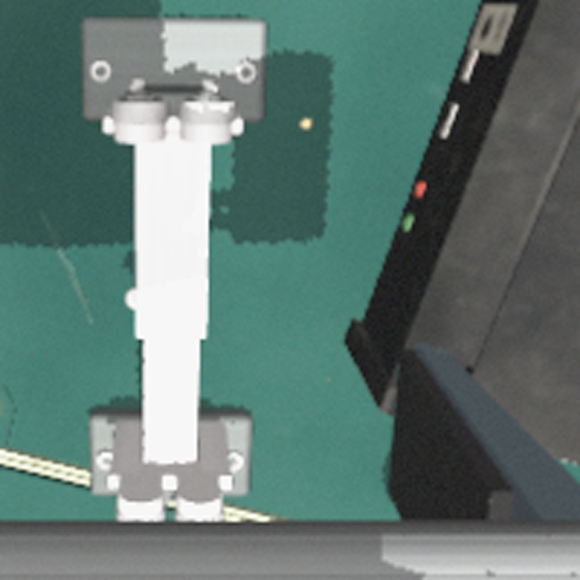

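The button stands out at (132,298) near the mouth, so the cradle is locked one hole wider. Next I'll measure the bearing nips from this frame and move above the roller.

Request:
{"api": "send_rows", "payload": {"targets": "-0.033 -0.009 0 0 0 1 100;-0.066 -0.018 0 0 0 2 100;-0.1 -0.027 0 0 0 3.5 100;-0.135 -0.036 0 0 0 5 100;-0.17 -0.046 0 0 0 6 100;-0.205 -0.055 0 0 0 7 100;-0.24 -0.065 0 0 0 8 100;-0.277 -0.075 0 0 0 9.5 100;-0.314 -0.085 0 0 0 11 100;-0.351 -0.095 0 0 0 12 100;-0.388 -0.105 0 0 0 13.5 100;-0.423 -0.114 0 0 0 14.4 100"}}

```text
time_s: 13.43
ee_pos: [524.3, -256.8, 200.3]
ee_rot: [-179.9, -0.1, 91.3]
force: [0.5, 0.3, -0.2]
gripper_width: 91.5
gripper_force: 0.0
```

Request:
{"api": "send_rows", "payload": {"targets": "0 0 0 0 0 0 100;0 0 0 0 0 0 100;0 0 0 0 0 0 100;0 0 0 0 0 0 100"}}

```text
time_s: 13.77
ee_pos: [525.0, -253.7, 201.2]
ee_rot: [-179.9, -0.1, 91.4]
force: [0.1, -0.1, 0.1]
gripper_width: 91.4
gripper_force: 0.0
```

Run:
```python
from workcell import env,eyes
from h import *
import pickle
w,t,sd,s=pickle.load(open("w4.pkl","rb"))
q=lambda p:(190+p[0]/2.9,100+p[1]/2.9)
for n,p,z in [("btn",(131,298),40),("sl brg inner",(173,140),72),("fx brg inner",(171,497),78),("mouthL",(134,338),53),("mouthR",(207,338),53),("slL",(135,145),53),("slR",(212,145),53),("sf outer L",(83,19),12),("sf outer R",(265,19),12)]: print(n,onz(w,q(p),z).round(1))
s=env.state(); print(s["time_s"],s["ee_pos"],s["ee_rot"])
f=eyes.grab_frame("wrist"); pickle.dump((f,s),open("w5.pkl","wb"))
cv2.imwrite("pics/w5.png",cv2.resize(f["image"],(768,576),interpolation=cv2.INTER_CUBIC))
```

```text
btn [511.4 152.7  40. ]
sl brg inner [509.2 220.6  72. ]
fx brg inner [544.   94.7  78. ]
mouthL [516.1 142.   53. ]
mouthR [542.6 149.5  53. ]
slL [497.4 212.5  53. ]
slR [523.7 219.9  53. ]
sf outer L [465.7 247.4  12. ]
sf outer R [532.9 266.4  12. ]
13.7667 [ 524.96894674 -253.66639865  201.17790576] [-1.79917754e+02 -7.37326472e-02  9.14482396e+01]
```

View pics/w5.png

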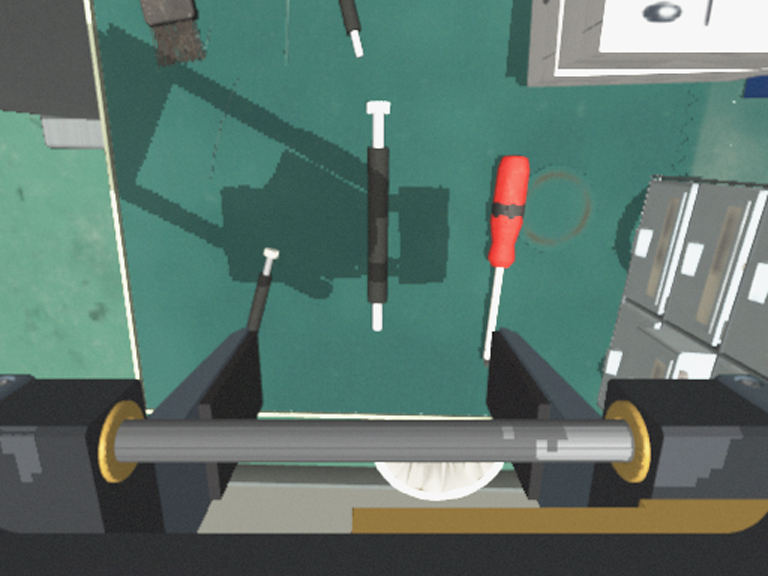

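The roller's rubber runs from (378,148) to (377,302)/1.5, gear on top. The screwdriver is about 95 mm to the right, clear of the open fingers.

Run:
```python
from h import *
import pickle
f,s=pickle.load(open("w5.pkl","rb"))
q=lambda p:(p[0]/1.5,p[1]/1.5)
a=onz(f,q((378,148)),14);b=onz(f,q((377,302)),14);print(a,b,np.linalg.norm(a-b))
for r in (105,125,140,150,200,250,290,300):
    g=cv2.cvtColor(f["image"],cv2.COLOR_BGR2GRAY)[r if r<0 else int(r/1.5)]
    print(r,g[240:266])
c=[onz(f,q((x,z)),8)for x,z in((378,130),(377.5,160),(377.5,290),(377,322))];print(np.round(c,1))
g=onz(f,q((378,101)),10);e=onz(f,q((377,330)),10);print(g,e,np.linalg.norm(g-e))
```

```text
[ 525.70719891 -168.35370818   14.        ] [ 528.13447496 -286.93134077   14.        ] 118.60247307943888
105 [109 111 109 102 175 247 247 247 247 247 247 247 247 247 247 247 247 247
 247 247 138 111 114 111 112 112]
125 [108 107 109 107 111 108 106 108 154 225 245 247 247 247 245 226 105 114
 110 112 111 110 110 111 109 112]
140 [105 106 106 109 107 110 107 100 146 229 246 247 247 247 245 223  99 109
 108 110 110 109 109 107 109 111]
150 [108 104 106 110  93  47  62  67  69  78  78  77  79  80  79  78  73  71
  62  78 108 110 110 109 109 108]
200 [76 76 72 77 68 56 48 54 55 55 52 55 59 56 55 53 50 47 51 70 75 75 76 77
 75 76]
250 [ 74  74  69  73  69  55  47  50  58  65  81  81  80  80  73  75  66  57
  75 107 109 107 109 109 108 106]
290 [111 111 112 112 100  56  64  69  78  81  78  77  80  77  74  69  63  59
  78 106 107 109 110 111 106 110]
300 [113 115 116 111 100  71  62  71  74  80  81  81  83  77  76  70  63  69
  93 110 109 109 111 110 111 107]
[[ 525.4 -155.6    8. ]
 [ 525.6 -176.9    8. ]
 [ 528.3 -278.6    8. ]
 [ 528.7 -306.3    8. ]]
[ 524.85157109 -135.98778587   10.        ] [ 528.83926122 -312.66178946   10.        ] 176.7190007224677
```

Length checks out (175–177 mm). Roller centre is about (526.9,-227.8), axis 1.3°. I'll descend in two stages.

Request:
{"api": "send_rows", "payload": {"targets": "0.01 0.001 0.03 0 0 0 100;0.02 0.0025 0.06 0 0 0 100;0.026 0.0025 0.09 0 0 0.1 100;0.026 0.0025 0.12 0 0 0.1 100;0.026 0.0025 0.15 0 0 0.1 70;0.026 0.0025 0.165 0 0 0.1 55;0.026 0.0025 0.165 0 0 0.1 55;0.026 0.0025 0.165 0 0 0.1 55"}}

```text
time_s: 14.48
ee_pos: [527.1, -227.7, 36.7]
ee_rot: [-179.9, -0.0, 91.4]
force: [0.9, -0.7, 0.8]
gripper_width: 67.4
gripper_force: 0.0
```

Run:
```python
from workcell import env,eyes
from h import *
p=[]
for i in range(4):
    s=env.state(); p.append(s["ee_pos"]); f=eyes.grab_frame("wrist")
print(np.round(p,1),s["ee_rot"],s["time_s"])
```

```text
[[ 527.1 -227.7   36.7]
 [ 528.  -228.4   37.9]
 [ 528.4 -228.8   38.5]
 [ 528.5 -229.    38.7]] [1.79815092e+02 8.19788922e-02 9.13183023e+01] 14.6333
```

Request:
{"api": "send_rows", "payload": {"targets": "0 0 0 0 0 0 55;0 0 0 0 0 0 50;0 0 0 0 0 0 50;0 0 0 0 0 0 50"}}

```text
time_s: 15.02
ee_pos: [527.2, -229.0, 37.3]
ee_rot: [180.0, 0.0, 91.3]
force: [0.3, 1.1, -0.2]
gripper_width: 45.6
gripper_force: 0.0
```

Request:
{"api": "send_rows", "payload": {"targets": "0.0005 0 0.012 0 0 0 50;0.0005 0 0.024 0 0 0 50;0.0005 0 0.032 0 0 0 50;0.0005 0 0.032 0 0 0 40;0.0005 0 0.032 0 0 0 30;0.0005 0 0.032 0 0 0 30;0.0005 0 0.032 0 0 0 30", "grip_force": 20}}

```text
time_s: 15.6
ee_pos: [527.6, -228.6, 5.6]
ee_rot: [179.9, 0.0, 91.3]
force: [-0.4, -0.8, 0.8]
gripper_width: 27.6
gripper_force: 0.0
```

Request:
{"api": "send_rows", "payload": {"targets": "0 0 0 0 0 0 20;0 0 0 0 0 0 10;0 0 0 0 0 0 0;0 0 0 0 0 0 0;0 0 0 0 0 0 0;0 0 0 0 0 0 0;0 0 0 0 0 0 0;0 0 0 0 0 0 0;0 0 0 0 0 0 0", "grip_force": 20}}

```text
time_s: 16.35
ee_pos: [527.3, -228.5, 5.3]
ee_rot: [180.0, 0.0, 91.3]
force: [-0.9, 0.1, 5.8]
gripper_width: 15.2
gripper_force: 20.0
```

The grip is shallow (2.7 mm from the tips). I'll reopen a little, go 2.5 mm lower and regrip.

Request:
{"api": "send_rows", "payload": {"targets": "0 0 0 0 0 0 25;0 0 0 0 0 0 25;0 0 0.0015 0 0 0 25;0 0 0.0025 0 0 0 25;0 0 0.0025 0 0 0 15;0 0 0.0025 0 0 0 0;0 0 0.0025 0 0 0 0;0 0 0.0025 0 0 0 0;0 0 0.0025 0 0 0 0;0 0 0.0025 0 0 0 0;0 0 0.0025 0 0 0 0", "grip_force": 25}}

```text
time_s: 17.27
ee_pos: [527.1, -228.4, 2.3]
ee_rot: [-180.0, -0.0, 91.3]
force: [-0.0, -0.5, -2.1]
gripper_width: 15.6
gripper_force: 25.0
```

Request:
{"api": "send_rows", "payload": {"targets": "0 0 -0.005 0 0 0 0;0 0 -0.015 0 0 0 0;0 0 -0.035 0 0 0 0;0 0 -0.06 0 0 0 0;0 0 -0.09 0 0 0 0;0 0 -0.12 0 0 0 0;0 0 -0.15 0 0 0 0;0 0 -0.18 0 0 0 0;0 0 -0.18 0 0 0 0;0 0 -0.18 0 0 0 0;0 0 -0.18 0 0 0 0"}}

```text
time_s: 18.18
ee_pos: [526.4, -228.1, 182.4]
ee_rot: [-180.0, -0.0, 91.3]
force: [-0.1, -0.8, -2.0]
gripper_width: 15.8
gripper_force: 25.0
```

Run:
```python
from workcell import env,eyes
from h import *
import pickle
s=env.state(); print(s["time_s"],s["ee_pos"],s["ee_rot"],s["gripper_width"],s["gripper_force"])
f=eyes.grab_frame("wrist"); pickle.dump((f,s),open("w6.pkl","wb"))
sd=eyes.grab_frame("side"); 
p=proj(sd,s["ee_pos"]).astype(int); print(p)
c=sd["image"][p[1]-75:p[1]+75,p[0]-75:p[0]+75]
cv2.imwrite("pics/w6.png",np.hstack([cv2.resize(f["image"],(480,360)),cv2.resize(c,(310,360))]))
t=tool(s,np.array([526.5,156.7,185])-s["ee_pos"]); print(t.round(1))
```

```text
18.1833 [ 526.44825407 -228.09947306  182.35252788] [-1.79966030e+02 -1.95595995e-02  9.12829409e+01] 15.780308860105018 24.999677538871765
[287 217]
[384.7   8.7  -2.5]
```

View pics/w6.png

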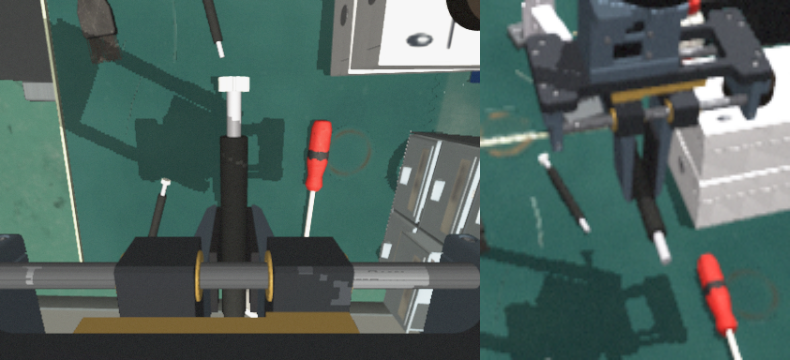

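The roller is held with its gear toward +y and looks straight along the tool. I'll check tilt from the gear end and carry it over the cradle.

Request:
{"api": "send_rows", "payload": {"targets": "0.02 0 0 0 0 0 0;0.05 0.001 0 0 0 -1.5 0;0.085 0.002 0 0 0 -3 0;0.12 0.003 0 0 0 -4.5 0;0.155 0.004 0 0 0 -6 0;0.19 0.005 0 0 0 -7.5 0;0.225 0.006 0 0 0 -9 0;0.26 0.007 0 0 0 -10.5 0;0.295 0.008 0 0 0 -12 0;0.33 0.0085 0 0 0 -13 0;0.36 0.0087 0 0 0 -14 0;0.3847 0.0087 0 0 0 -14.4 0"}}

```text
time_s: 19.28
ee_pos: [526.1, 158.6, 180.9]
ee_rot: [-179.8, -0.0, 105.8]
force: [-1.2, 0.3, -1.6]
gripper_width: 15.2
gripper_force: 25.0
```

Request:
{"api": "send_rows", "payload": {"targets": "0 0 0 0 0 0 0;0 0 0 0 0 0 0;0 0 0 0 0 0 0;0 0 0 0 0 0 0;0 0 0 0 0 0 0;0 0 0 0 0 0 0"}}

```text
time_s: 19.78
ee_pos: [527.2, 155.4, 182.4]
ee_rot: [-180.0, 0.0, 105.6]
force: [0.5, 0.3, -1.4]
gripper_width: 15.2
gripper_force: 25.0
```

Run:
```python
from workcell import env,eyes
from h import *
import pickle
f,s=pickle.load(open("w6.pkl","rb"))
T=R(s["ee_rot"]);
for n,o,pp in [("gear",91,(233,77)),("rub end",60,(233,137))]:
    for dz in (-3,0,3): print(n,dz,(proj(f,s["ee_pos"]+T@[o,0,-(5.7+dz)])*480/512).round(1),pp)
p=[]
for i in range(3):
    s=env.state(); p.append(s["ee_pos"]); eyes.grab_frame("wrist")
print(np.round(p,1),s["ee_rot"],s["gripper_width"])
```

```text
gear -3 [233.3  78.8] (233, 77)
gear 0 [233.3  78.5] (233, 77)
gear 3 [233.3  78.2] (233, 77)
rub end -3 [233.4 136. ] (233, 137)
rub end 0 [233.4 136.7] (233, 137)
rub end 3 [233.4 137.4] (233, 137)
[[527.2 155.4 182.4]
 [527.3 155.5 182.5]
 [527.3 155.7 182.5]] [ 1.79994904e+02 -2.16176826e-03  1.05615203e+02] 15.01986470315306
```

The grip agrees with the roller's given lengths. I'll lower to just above the bearings and check with a picture.

Request:
{"api": "send_rows", "payload": {"targets": "0.0006 -0.0005 0.02 0 0 0 0;0.0006 -0.0005 0.04 0 0 0 0;0.0006 -0.0005 0.06 0 0 0 0;0.0006 -0.0005 0.08 0 0 0 0;0.0006 -0.0005 0.092 0 0 0 0;0.0006 -0.0005 0.092 0 0 0 0;0.0006 -0.0005 0.092 0 0 0 0;0.0006 -0.0005 0.092 0 0 0 0;0.0006 -0.0005 0.092 0 0 0 0"}}

```text
time_s: 20.68
ee_pos: [527.5, 157.1, 91.7]
ee_rot: [179.8, -0.0, 105.7]
force: [0.3, 0.5, -1.4]
gripper_width: 15.2
gripper_force: 25.0
```

Run:
```python
from workcell import env,eyes
from h import *
s=env.state(); print(s["time_s"],s["ee_pos"],s["ee_rot"],s["force"])
w=eyes.grab_frame("wrist")["image"]; sd=eyes.grab_frame("side")["image"]; t=eyes.grab_frame("top")["image"]
a=cv2.resize(w[60:300,120:360],(400,400),interpolation=cv2.INTER_CUBIC)
p=[250,165]; b=cv2.resize(sd[115:215,200:300],(400,400),interpolation=cv2.INTER_CUBIC)
cv2.imwrite("pics/w7.png",np.hstack([a,b]))
```

```text
20.6833 [527.50845313 157.06485179  91.74584008] [ 1.79846574e+02 -4.52513095e-03  1.05674244e+02] [ 0.28004299  0.47348144 -1.39128902]
```

View pics/w7.png

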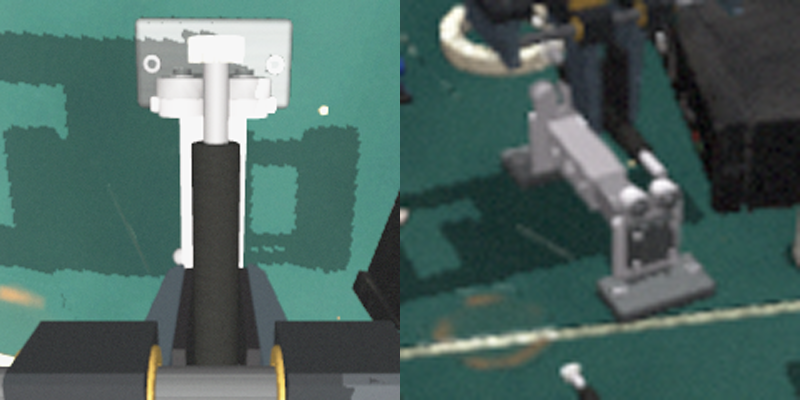

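The shaft is centred between the sleeve bearings (both at about column 215) and the rubber end is clear of the plate. I'll lower slowly.

Request:
{"api": "send_rows", "payload": {"targets": "0 0 0.002 0 0 0 0;0 0 0.004 0 0 0 0;0 0 0.006 0 0 0 0;0 0 0.008 0 0 0 0;0 0 0.01 0 0 0 0;0 0 0.012 0 0 0 0;0 0 0.013 0 0 0 0;0 0 0.014 0 0 0 0;0 0 0.0145 0 0 0 0;0 0 0.0145 0 0 0 0"}}

```text
time_s: 21.67
ee_pos: [526.5, 156.8, 75.8]
ee_rot: [-180.0, -0.0, 105.7]
force: [-0.4, -0.7, -1.7]
gripper_width: 15.3
gripper_force: 25.0
```

Request:
{"api": "send_rows", "payload": {"targets": "0 0 0.0003 0 0 0 0;0 0 0.0006 0 0 0 0;0 0 0.001 0 0 0 0;0 0 0.001 0 0 0 0;0 0 0.001 0 0 0 0"}}

```text
time_s: 22.08
ee_pos: [526.6, 156.9, 75.0]
ee_rot: [180.0, -0.0, 105.7]
force: [-1.0, -0.3, -1.5]
gripper_width: 15.6
gripper_force: 25.0
```

Request:
{"api": "send_rows", "payload": {"targets": "0 0 0.0003 0 0 0 0;0 0 0.0006 0 0 0 0;0 0 0.001 0 0 0 0;0 0 0.001 0 0 0 0;0 0 0.001 0 0 0 0"}}

```text
time_s: 22.5
ee_pos: [526.5, 156.8, 74.1]
ee_rot: [180.0, -0.0, 105.7]
force: [-1.7, 0.0, 0.5]
gripper_width: 15.5
gripper_force: 25.0
```

Request:
{"api": "send_rows", "payload": {"targets": "0 0 0.0003 0 0 0 0;0 0 0.0006 0 0 0 0;0 0 0.0008 0 0 0 0;0 0 0.0008 0 0 0 0;0 0 0.0008 0 0 0 0"}}

```text
time_s: 22.92
ee_pos: [526.6, 156.8, 73.9]
ee_rot: [180.0, -0.0, 105.7]
force: [-2.2, -0.5, 6.3]
gripper_width: 15.5
gripper_force: 25.0
```

Contact at the expected height (73.9). I'll ease up, open and rise.

Request:
{"api": "send_rows", "payload": {"targets": "0 0 -0.0004 0 0 0 0;0 0 -0.0006 0 0 0 0;0 0 -0.0006 0 0 0 20;0 0 -0.0006 0 0 0 24;0 0 -0.0006 0 0 0 30;0 0 -0.0006 0 0 0 40;0 0 -0.0006 0 0 0 50;0 0 -0.0006 0 0 0 50;0 0 -0.0006 0 0 0 50"}}

```text
time_s: 23.67
ee_pos: [526.6, 156.9, 73.7]
ee_rot: [180.0, -0.0, 105.7]
force: [0.3, -0.2, 0.4]
gripper_width: 45.3
gripper_force: 0.0
```

Request:
{"api": "send_rows", "payload": {"targets": "0 0 -0.005 0 0 0 50;0 0 -0.015 0 0 0 50;0 0 -0.035 0 0 0 50;0 0 -0.06 0 0 0 50;0 0 -0.09 0 0 0 50;0 0 -0.12 0 0 0 50;0 0 -0.15 0 0 0 50;0 0 -0.17 0 0 0 50;-0.03 0 -0.17 0 0 0 50;-0.04 0 -0.17 0 0 0 50;-0.04 0 -0.17 0 0 0 50;-0.04 0 -0.17 0 0 0 50"}}

```text
time_s: 24.67
ee_pos: [536.9, 118.2, 243.6]
ee_rot: [-180.0, -0.1, 105.6]
force: [-0.1, 0.2, -0.5]
gripper_width: 45.6
gripper_force: 0.0
```

Run:
```python
from workcell import env,eyes
from h import *
s=env.state(); print(s["time_s"],s["ee_pos"],s["force"],s["gripper_width"])
f=eyes.grab_frame("wrist"); w=f["image"]; sd=eyes.grab_frame("side")["image"]
a=cv2.resize(w[60:280,140:360],(400,400),interpolation=cv2.INTER_CUBIC)
b=cv2.resize(sd[115:215,200:300],(400,400),interpolation=cv2.INTER_CUBIC)
cv2.imwrite("pics/w8.png",np.hstack([a,b]))
```

```text
24.6667 [536.92191055 118.19980331 243.55068984] [-0.11464521  0.17510534 -0.49871288] 45.635539699521765
```

View pics/w8.png

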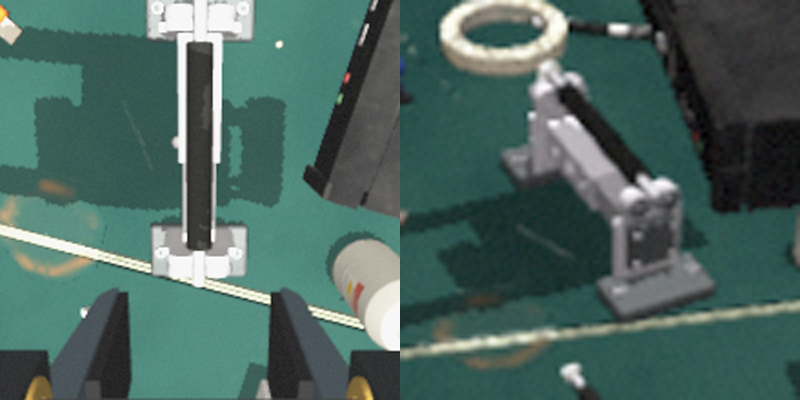

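The roller lies in both nips: the shaft is down between the bearings at each end, the rubber is between the plates, and the button is out at (178,143). The bottle is upright. I'll hand in.

```bash
python3 -c "
from workcell import env
print(env.job_done())"
```

```text
the job is handed in; nothing more can be done
None
```

The cradle is locked one hole wider, proved with a tug of about 12 N at the wrist (about 10.5 N on the button) held for over half a second. The roller is resting in both bearing nips, the brush, bottle and screwdriver were never touched, and the job was handed in at about 25 s.

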